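# Push the pallet home and hold the test lever down through the guard window

### The arm

A 6-joint arm with a two-finger parallel gripper is mounted at the origin on a cart in front of the work surface, level with it; the furniture and walls round the work are solid. World frame = base frame: x ahead of the robot, y to its left, z up, the work surface at z = 0. Lengths are in m, angles in rad, forces in N, time in s.
With the tool pointing down it reaches from about 0.375 to 0.825 m from the base axis. Payload 5.5 kg.
Tool frame: the origin (TCP) lies midway between the tips of the shut fingers; the grasp point (between the pads) lies 19 mm behind it; z points along the fingers, y is the direction in which the jaws open and shut (so a half turn about z gives the same grasp; the last joint's range is limited). The gripper opens to 85 mm and grips with 20 to 120 N. Pads are 22 mm wide; open, the fingers measure 114 mm over their backs; the gripper's body (76 mm by 85 mm) begins 54 mm behind the grasp point. The pads swing forward as they close: fully open they stand 13 mm farther back than shut.
Start: joints at [1.307, 0.314, -0.047, 1.21, 0, 1.571], TCP at [0.156, 0.579, 0.231] pointing down, gripper open.
Joint ranges: [-2.67, 2.67], [-0.69, 1.73], [-1.03, 1.25], [-2.08, 2.16], [-1.42, 1.45], [-3.14, 3.14]. Speed limits (rad/s): [2.39, 2.39, 3.01, 3.14, 3.14, 3.14].

### API

Orientations are given as a rotation vector (axis times angle).
In Python, from bench import ctrl, camera, recognise gives the robot as it stands. The module is installed in compiled form; this text tells all that it offers.
- The arm moves only by the tool jog_arm, never from a script. Its argument "rows" is text: rows parted by semicolons, each of 6 numbers parted by spaces: the shift along the tool's x, y, z normalised to -1 to 1, where 1 is 0.025 m, then the turn, a rotation vector about the tool's x, y, z normalised to -1 to 1, where 1 is 6 degrees. In form: dx dy dz ax ay az; .... A call has 1 to 12 rows; each row shifts and turns the commanded pose from where the row before left it, along the tool's axes as they then stand; what a row does not reach is not made up. A row lasts 1/12 s, in which the tool goes at most 41.7 mm and 7.16 degrees, less where a joint would pass 70% of its speed; a pose out of reach is approached as far as the arm can. A call with a number of a shift or a turn outside -1 to 1 is refused whole. A call with a gripper value outside its range is refused whole. "fingers" is the opening, from -1 (shut) to 1 (fully open), so that 0 is half open, set as the call begins (left out, the last holds). The fingers move at their own pace and stop on an object; "squeeze" is the grip in N (left out, the last holds). Time passes only in rows, so rows that do not move let the fingers close. It gives the time, the measured TCP pose, the force and the opening at its end, in the units of the state.
- ctrl.observe(): the state, without advancing time (a new reading comes with each control period).
- camera(name): name is "scene" or "top" or "wrist"; returns a dict with "frame" (480x640x3 uint8, red, green, blue), "depth" (480x640 float32, m along the optical axis (not along the pixel's ray), 0 where there is no reading), "fx", "fy", "cx", "cy" (pixels), "pose" (4x4, takes a point from camera to world coordinates); the wrist camera has in their place "hand_eye" (4x4, takes a point from camera to tool coordinates, whose origin is the TCP and whose axes are the flange's). Camera axes: x right, y down, z forward; pixel columns grow to the right and rows downward; lengths in m; the calibration is good to about 2 mm. The wrist camera is an equidistant fisheye: a pixel r from the principal point sees the ray r / f radians off the axis. A picture is of the moment at which its call begins: read the wrist's pose just before it.
- ctrl.sign_off(): hands the job in, once; it reports no verdict.
Trained networks look in the newest picture that a camera, given by its name, has taken for a name from the list of things; names that differ only in an ending like _2 or _b are one class to them, and where a whole thing is asked for, a point or a joint stands for the part that bears it (a point fixed in the world has none). Each returns a list of dicts, best first, with "conf" (0 to 1); they miss things now and then, are a little off and sometimes report something else, mostly with a low value. They report only what shows in the picture. A call takes as long as a camera call.
- recognise(camera, target): "point" ([column, row] in pixels, amid what is visible of it).
The state is a dict: "t": time; "q": joint angles; "joint_velocities": joint speeds; "joint_torque": joint torques, N m; "tool_pos": TCP position; "tool_rot": TCP orientation; "force": force on the tool from outside, world axes, zero at the start; "torque": the same for the moment, N m; "width": finger opening in m.
Only numpy, scipy, OpenCV 4.12 (cv2) and the standard library are available. Lean on these libraries where they do the work, as an engineer would, in place of code of your own. Each camera call takes 0.05 s, during which the arm holds its last target.

### The job

A pallet of circuit boards stands part-way out of the guarded test press: with the fingertips push it along its guide rails until it is fully home against the rear stops. Then reach down through the window in the guard, press the lever pad under it right down and keep it pressed, because the boards are tested only while it is held: the program finishes while holding the lever down. Do not touch the guard with anything, do not press the lever before the pallet is home, never lift the pallet, and leave everything else on the bench where it stands.

Things in the scene. Friction and masses are not known exactly. Their poses are not given: they have to be found in the camera images.
- press: Fixed test press, 292 x 250 x 124 mm. Origin: bench height, under the pallet's centre when fully home; x from its open front to its rear (the way the pallet is pushed), y left, z up. Bed 10 mm thick, x -134 to +158 mm. Guide rails at y = +/-107 mm, tops 26 mm above the bench. Rear stops meet the pallet's rear edge at x = +77 mm. The front of the bed, ahead of the guard, is open above.
- pallet: The pallet to push: grey metal tray of circuit boards, 155 (x) x 200 (y) x 29 mm, 0.45 kg, loose on the bed between the rails (2.5 mm play a side). Origin: centre of its underside, 10 mm above the bench; axes as the press. Front rim, the one to push: flat face at x = -78 mm, 19 mm high. Home when its origin is over the press's; starts 35 to 65 mm short. Slides with 1.5 to 5 N, stays where left.
- guard: Grey sheet-metal guard over the rear half of the press, 246 mm wide, press x -8 to +159 mm; flat top, upper face 121 mm above the bench (screw heads to 124). Closed sides and back; a slotted apron hangs from its front edge down to 72 mm above the bench, leaning forward to x = -20 mm. Origin and axes are those of the press. The robot may not touch it.
- window (a point): Centre of the only window in the guard: a rectangular opening in its flat top, at its upper face, 121 mm above the bench. Clear opening 54 mm along the press's x, 66 mm along its y. Axes as the press.
- pad (a point): Press pad of the lever: black ribbed rectangle, 30 mm (x) by 38 mm (y), 8 mm thick, under the middle of the window. This point: centre of its top face, 103.5 mm above the bench when up (17.5 mm below the guard's upper face), about 19 mm lower when right down. Axes as the press, tilting with the lever.
- lever (a joint): Angle of the lever that carries the pad, rad: 0 up (at rest), 0.22 right down on its stop. Its pivot lies 85 mm behind the pad. Pressing the pad down lowers the probe head onto the boards; a spring lifts it again when let go. It takes about 4 N at the pad to start and about 10 N at the stop.
- lever_arm: The lever itself with its pad: a steel bar 14 mm wide that runs from the pivot at the rear, inside the guard, forward to the pad. Origin: on the pivot, 90 mm above the bench, 85 mm behind the pad; axes as the press when the lever is up.
- weight: Bystander: turned brass weight, 40 mm across, 58 mm high, beside the press; origin at the centre of its foot.
- loose_board: Bystander: single green circuit board, 48 x 62 x 10 mm, beside the press; origin at the centre of its underside.
- tweezers: Bystander: steel tweezers, 129 mm long along their y, 9 mm high, beside the press; origin at the centre of their underside.
- spare_pallet: Another pallet of boards, 155 x 200 x 29 mm, lying on the bench far to the left, not in the press; it is not to be used; origin at the centre of its underside.
- hex_keys: Bystander: folded hex-key set in a red holder, 85 mm long along its y, 26 mm wide, 18 mm high, right of the press's front; origin at the centre of its underside.
- marker: Bystander: marker pen, 130 mm long along its y, 13 mm thick, right of the press; origin at the centre of its underside.

How it is judged:
On the way, in this order (a step that is already met when the one before it is completed fails the run):
1. the pallet is fully home against the rear stops, with the lever still up (x of pallet in the frame of press above -0.003 m and value of joint lever below 0.05 rad), for 0.2 s.
2. the lever is pressed right down through the guard window by the fingers (x of pallet in the frame of press above -0.003 m and value of joint lever above 0.19 rad and contact force between the fingers and lever_arm above 2 N), for 0.3 s.
At the end, for the whole second after the job is handed in: The pallet is home (within 3 mm of the rear stops) and flat on the bed, and the fingers hold the lever down (0.19 rad or more of its 0.22, with more than 2 N on the pad) (all of step 2 and z of pallet in the frame of press below 0.014 m); the arm keeps its last pose, push and grip.
It fails at once if the robot touches the guard (more than 0.5 N) (contact force between any of the fingers, the arm and guard above 0.5 N).
It fails at once if the lever is pressed (over 0.08 rad) while the pallet is more than 6 mm short of home (value of joint lever above 0.08 rad and x of pallet in the frame of press below -0.006 m).
It fails at once if the pallet is lifted (10 mm off the bed) or tipped (0.12 rad) (z of pallet in the frame of press above 0.02 m or angle between pallet's own z axis and vertical above 0.12 rad).
It fails at once if a bystander is moved by more than 15 mm (distance of any of weight, loose_board, tweezers, hex_keys, marker from where it was at the start of the episode above 0.015 m).
It also fails if it takes over 42 s, if anything falls off the work surface, if the arm or the gripper's body presses on something with over 40 N, if the wrist force passes 120 N, or if a joint passes its speed limit or range.

## Working session

There is one attempt and no reset: what is moved stays moved. The work goes in short steps, Python scripts to look and compute and a tool call to move; the robot and the scene stay as the last step left them, time stands still between calls to the robot, and variables do not carry over. Pictures are saved under pics/ and viewed, and the job is handed in when it is done.

Besides the shell and the picture viewer there is one more tool, called after "Call:" as a command line: name --argument value ..., lists and objects as JSON in quotes. jog_arm: Moves the arm, as the interface text tells. Its arguments: {"type":"object","properties":{"rows":{"type":"string"},"fingers":{"type":"number"},"squeeze":{"type":"number"}},"required":["rows"]}

```bash
mkdir -p pics; ls; cat > h.py <<'E'
import numpy as np, cv2
from bench import ctrl, camera, recognise
from scipy.spatial.transform import Rotation as R
def save(n,f): cv2.imwrite('pics/'+n+'.png', cv2.cvtColor(f,cv2.COLOR_RGB2BGR))
def px2w(c,u,v,d=None):
    u=np.asarray(u,float);v=np.asarray(v,float)
    if d is None: d=c['depth'][v.astype(int),u.astype(int)]
    P=np.stack([(u-c['cx'])/c['fx']*d,(v-c['cy'])/c['fy']*d,d,np.ones_like(d)],-1)
    return (P@c['pose'].T)[...,:3]
def cloud(c):
    v,u=np.mgrid[0:480,0:640]
    return px2w(c,u,v,c['depth'])
E
python3 - <<'E'
from h import *
s=ctrl.observe(); print(s)
for n in ['top','scene']:
    c=camera(n); save(n+'0',c['frame']); np.savez(n+'0.npz',**c)
    print(n,c['fx'],c['cx'],c['cy'],c['pose'].round(3).tolist())
    for t in ['press','pallet','guard','window','pad','lever_arm','weight','loose_board','tweezers','spare_pallet','hex_keys','marker']:
        r=recognise(n,t)
        for k in r[:2]:
            p=k['point']; print(t,np.round(p),round(k['conf'],2),px2w(c,p[0],p[1]).round(3))
E
```

```text
pics
{'t': 0.0, 'q': array([ 1.30701557e+00,  3.14205096e-01, -4.81017087e-02,  1.21019381e+00,
        8.64324805e-06,  1.57082152e+00]), 'joint_velocities': array([-1.59991402e-03,  5.31320754e-04, -5.17248293e-05, -3.15678212e-04,
        5.99674571e-04, -3.70776481e-05]), 'joint_torque': array([ 5.61548386e-04, -5.39583564e+01,  3.39753985e+01,  1.88517908e-02,
       -2.75083499e-05, -6.39777191e-07]), 'tool_pos': array([0.15628336, 0.57867976, 0.23043719]), 'tool_rot': array([-4.13154122e-01, -3.11407116e+00,  2.65185305e-03]), 'force': array([ 0.12720191, -1.15534344,  0.86340852]), 'torque': array([-0.00164415,  0.01590975, -0.0155077 ]), 'width': 0.08553537094666039}
top 582.1713245797907 317.23943629400634 231.0023047677259 [[0.028, -0.991, 0.134, 0.375], [-0.999, -0.031, -0.023, 0.201], [0.027, -0.134, -0.991, 1.624], [0.0, 0.0, 0.0, 1.0]]
press [362. 264.] 0.83 [0.504 0.038 0.032]
press [284. 239.] 0.53 [ 0.569  0.255 -0.002]
guard [372. 189.] 0.81 [0.696 0.023 0.113]
window [373. 189.] 0.68 [0.695 0.023 0.125]
pad [367. 199.] 0.48 [0.672 0.033 0.094]
lever_arm [365. 201.
[... 641 characters left out ...]
-0.632, -0.775, 1.148], [0.0, 0.0, 0.0, 1.0]]
press [356. 316.] 0.78 [ 0.546 -0.042  0.018]
pallet [342. 290.] 0.59 [0.57  0.044 0.025]
guard [383. 258.] 0.91 [0.677 0.002 0.12 ]
window [384. 259.] 0.61 [0.678 0.001 0.117]
pad [370. 256.] 0.71 [0.67  0.042 0.098]
lever_arm [369. 257.] 0.62 [0.664 0.04  0.101]
lever_arm [358. 340.] 0.42 [ 0.506 -0.096  0.013]
weight [330. 227.] 0.44 [0.689 0.233 0.035]
loose_board [292. 249.] 0.6 [0.56  0.26  0.005]
tweezers [395. 316.] 0.52 [ 0.636 -0.103 -0.001]
spare_pallet [189. 209.] 0.79 [0.403 0.609 0.004]
spare_pallet [358. 340.] 0.75 [ 0.504 -0.098  0.015]
hex_keys [359. 339.] 0.63 [ 0.507 -0.096  0.014]
marker [394. 344.] 0.72 [ 0.572 -0.162  0.007]
```

```bash
python3 - <<'E'
from h import *
c=dict(np.load('top0.npz')); f=c['frame'][130:330,250:480]; save('top_crop',cv2.resize(f,None,fx=3,fy=3,interpolation=cv2.INTER_CUBIC)[:600])
c=dict(np.load('scene0.npz')); f=c['frame'][190:380,240:480]; save('scene_crop',cv2.resize(f,None,fx=3,fy=3,interpolation=cv2.INTER_CUBIC))
E
```

```text
(no output)
```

View pics/top_crop.png

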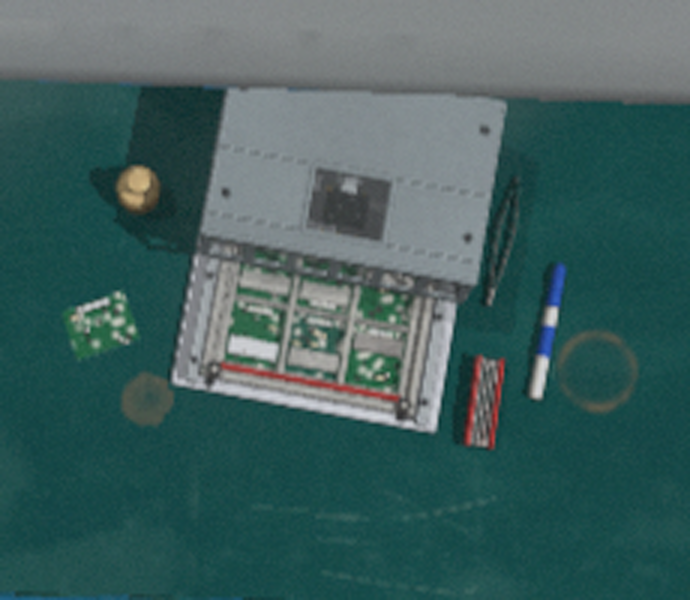

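View pics/scene_crop.png

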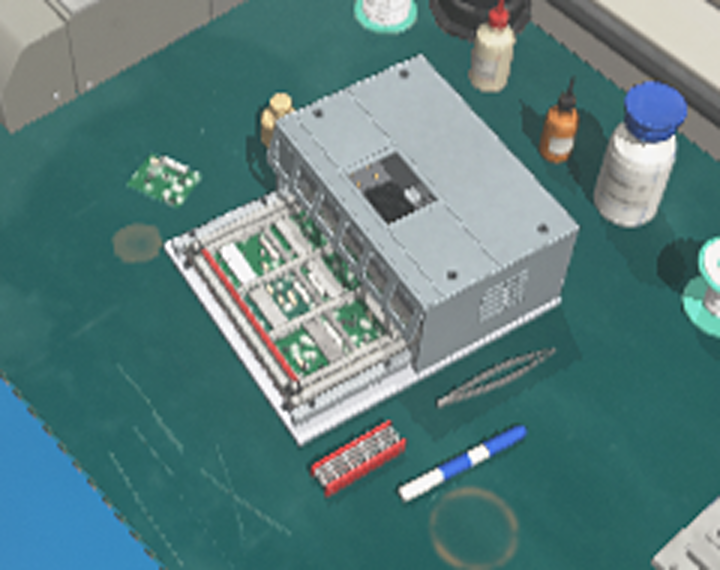

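View pics/scene0.png

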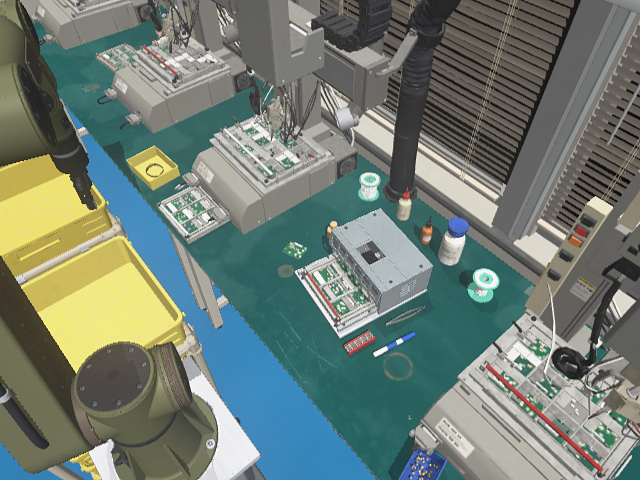

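```bash
python3 - <<'E'
from h import *
for n in ['top','scene']:
    c=dict(np.load(n+'0.npz')); P=cloud(c); f=c['frame']
    m=(abs(P[...,2]-0.121)<0.012)&(P[...,0]>0.5)&(P[...,0]<0.9)&(abs(P[...,1])<0.25)
    k,l,st,_=cv2.connectedComponentsWithStats(m.astype(np.uint8)); i=1+np.argmax(st[1:,4]); m=l==i
    q=P[m]; print(n,m.sum(),np.median(q[:,2]),q[:,2].std())
    # plane
    A=np.c_[q[:,:2],np.ones(len(q))]; print('plane',np.linalg.lstsq(A,q[:,2],rcond=None)[0])
    # project pixels to z=0.121 plane
    v,u=np.nonzero(m)
    def proj(u,v,z):
        d=np.stack([(u-c['cx'])/c['fx'],(v-c['cy'])/c['fy'],np.ones(len(u))],-1)@c['pose'][:3,:3].T
        o=c['pose'][:3,3]; return o+d*((z-o[2])/d[:,2])[:,None]
    w=proj(u,v,0.121)
    r=cv2.minAreaRect(w[:,:2].astype(np.float32)); print('rect',r); print(cv2.boxPoints(r).round(4))
    # window: holes
    cnts,h=cv2.findContours(m.astype(np.uint8),cv2.RETR_CCOMP,cv2.CHAIN_APPROX_NONE)
    for ct,hh in zip(cnts,h[0]):
        if hh[3]>=0 and len(ct)>30:
            ct=ct[:,0]; w=proj(ct[:,0].astype(float),ct[:,1].astype(float),0.121); r=cv2.minAreaRect(w[:,:2].astype(np.float32)); print('hole',len(ct),r)
    vis=f.copy(); vis[m]=vis[m]//2+np.array([120,0,0],np.uint8); 
    save(n+'_m',cv2.resize(vis[130:330,250:480],None,fx=3,fy=3))
E
```

```text
top 4819 0.12043436699707866 0.003516154809538816
plane [ 3.48590491e-03 -6.67558595e-05  1.17928367e-01]
rect ((0.7008104920387268, 0.035050392150878906), (0.24561655521392822, 0.1736760288476944), 81.23870849609375)
[[ 0.5963 -0.0731]
 [ 0.7679 -0.0996]
 [ 0.8053  0.1432]
 [ 0.6337  0.1697]]
hole 91 ((0.6698707938194275, 0.03973130136728287), (0.0759720429778099, 0.059020351618528366), 81.10247802734375)
scene 4213 0.12044183758061511 0.0026708293003642855
plane [0.00537683 0.00051567 0.11644794]
rect ((0.6951864361763, 0.032566137611866), (0.25148287415504456, 0.17536212503910065), 81.18519592285156)
[[ 0.5893 -0.0783]
 [ 0.7626 -0.1051]
 [ 0.8011  0.1434]
 [ 0.6278  0.1703]]
hole 68 ((0.6650979518890381, 0.040298283100128174), (0.07032951712608337, 0.058303218334913254), 81.13771057128906)
```

View pics/top_m.png

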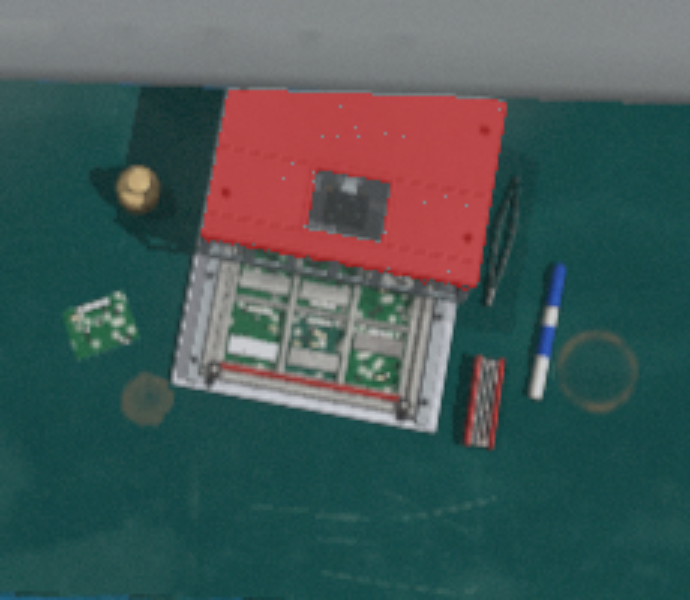

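View pics/scene_m.png

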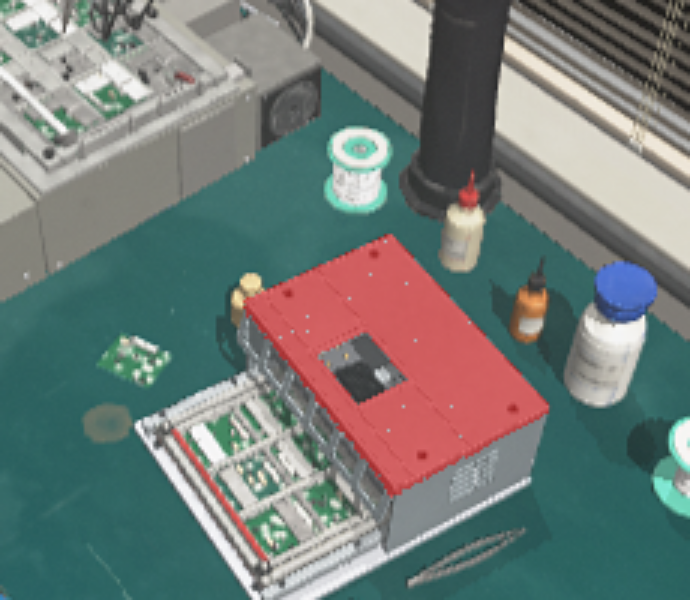

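```bash
python3 - <<'E'
from h import *
s=ctrl.observe(); M=R.from_rotvec(s['tool_rot']).as_matrix(); print(M.round(3))
H=np.full((10,13),-1.0)
for n in ['top','scene']:
    c=dict(np.load(n+'0.npz')); P=cloud(c).reshape(-1,3); P=P[c['depth'].reshape(-1)>0]
    for p in P:
        i=int((p[0])//0.1); j=int((p[1]+0.5)//0.1)
        if 0<=i<10 and 0<=j<13: H[i,j]=max(H[i,j],p[2])
print('rows x 0..1, cols y -.5..0.8'); print(H.round(2))
E
```

```text
[[-0.965  0.261  0.   ]
 [ 0.261  0.965 -0.   ]
 [-0.    -0.    -1.   ]]
rows x 0..1, cols y -.5..0.8
[[ 0.03 -0.74 -0.74  0.05  0.37  0.82  0.84  0.1  -0.01 -0.01  0.1  -1.
   0.09]
 [ 0.03 -0.74 -0.74  0.01  0.35  0.82  0.84  0.81  0.79  0.77  0.76  0.74
   0.09]
 [ 0.04 -0.74 -0.74 -0.74 -0.74 -0.74 -0.7  -0.03 -0.74 -0.74  0.75  0.73
   0.09]
 [ 0.05  0.06  0.01  0.01  0.01  0.01  0.01  0.01  0.01  0.03  0.03  0.03
   0.05]
 [ 0.13  0.13  0.01  0.02  0.04  0.03  0.01  0.01  0.11  0.11  0.11  0.11
   0.08]
 [ 0.2   0.95  0.95  1.    1.    1.    1.    1.    1.    1.    1.    0.19
   0.15]
 [ 0.67  0.2   0.01  1.09  1.09  1.09  1.09  1.09  1.09  1.08  1.07  0.2
   0.15]
 [ 0.6   0.61  0.01  0.07  0.13  0.13  0.13  0.69  0.58  0.58  0.53  0.28
   0.02]
 [ 0.54  0.6   0.07  0.07  0.15  0.11  0.12  0.68  0.58  0.58  0.54  0.54
   0.01]
 [ 0.18  0.    0.13  0.07  0.15  0.09  0.66  0.65  0.53  0.1   0.53  0.23
  -1.  ]]
```

Call:
jog_arm --rows "0 0 -0.4 0 0 -0.5; 0 0 -0.4 0 0 -0.55; -0.86 -1 0 0 0 0; -0.86 -1 0 0 0 0; -0.86 -1 0 0 0 0; -0.86 -1 0 0 0 0; -0.86 -1 0 0 0 0; -0.86 -1 0 0 0 0; -0.86 -1 0 0 0 0; -0.86 -1 0 0 0 0; -0.86 -1 0 0 0 0; -0.86 -1 0 0 0 0" --fingers 0

```text
t: 2.3
tool_pos: [0.3312, 0.2979, 0.2516]
tool_rot: [0.241, 3.132, 0.001]
force: [1.6, 0.4, -0.2]
width: 0.0425
```

Call:
jog_arm --rows "-0.83 -0.91 0 0 0 0; -0.83 -0.91 0 0 0 0; -0.83 -0.91 0 0 0 0; -0.83 -0.91 0 0 0 0; -0.83 -0.91 0 0 0 0; -0.83 -0.91 0 0 0 0; -0.83 -0.91 0 0 0 0; -0.83 -0.91 0 0 0 0; -0.83 -0.91 0 0 0 0; 0 0 0 0 0 0; 0 0 0 0 0 0"

```text
t: 3.22
tool_pos: [0.4842, 0.0672, 0.2511]
tool_rot: [-0.246, -3.132, -0.0]
force: [0.0, 0.2, -0.2]
width: 0.0425
```

```bash
python3 - <<'E'
from h import *
s=ctrl.observe(); c=camera('wrist'); print(s['tool_pos'],s['tool_rot'],{k:c[k] for k in ['fx','fy','cx','cy']}); print(c['hand_eye'].round(4))
np.savez('wrist1.npz',tp=s['tool_pos'],tr=s['tool_rot'],**c); save('wrist1',c['frame'])
E
```

```text
[0.48423332 0.06719862 0.25113791] [-2.46092916e-01 -3.13163100e+00 -2.38346539e-04] {'fx': 371.64829954431775, 'fy': 371.64829954431775, 'cx': 321.7142374547175, 'cy': 234.69646944200025}
[[ 1.000e-03 -9.557e-01 -2.944e-01  7.500e-02]
 [ 1.000e+00  1.000e-03  3.000e-04 -6.000e-04]
 [-0.000e+00 -2.944e-01  9.557e-01 -1.427e-01]
 [ 0.000e+00  0.000e+00  0.000e+00  1.000e+00]]
```

View pics/wrist1.png

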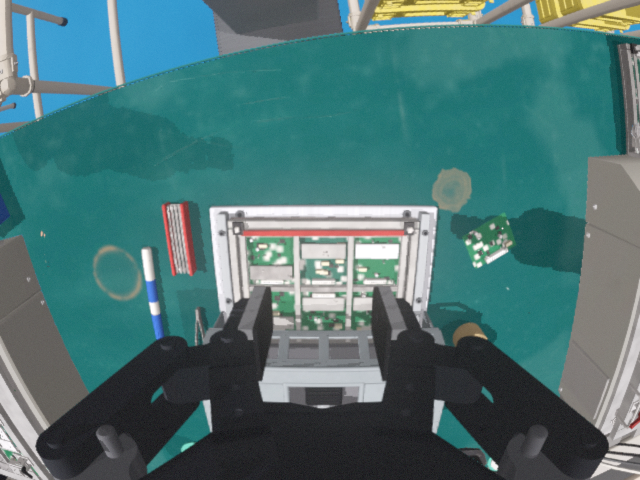

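```bash
cat >> h.py <<'E'
def wpose(d):
    T=np.eye(4); T[:3,:3]=R.from_rotvec(d['tr']).as_matrix(); T[:3,3]=d['tp']; return T@d['hand_eye']
def wray(d,u,v):
    x=np.asarray(u,float)-d['cx']; y=np.asarray(v,float)-d['cy']; r=np.hypot(x,y)+1e-12; th=r/d['fx']
    return np.stack([np.sin(th)*x/r,np.sin(th)*y/r,np.cos(th)],-1)
def wz(d,u,v,z):
    T=wpose(d); a=wray(d,u,v)@T[:3,:3].T; o=T[:3,3]; return o+a*((z-o[2])/a[...,2])[...,None]
def wcloud(d):
    v,u=np.mgrid[0:480,0:640]; a=wray(d,u,v); a=a/a[...,2:]*d['depth'][...,None]; T=wpose(d); return a@T[:3,:3].T+T[:3,3]
def wpix(d,P):
    T=np.linalg.inv(wpose(d)); p=np.asarray(P)@T[:3,:3].T+T[:3,3]; r=np.hypot(p[...,0],p[...,1]); th=np.arctan2(r,p[...,2])*d['fx']
    return np.stack([d['cx']+p[...,0]/r*th,d['cy']+p[...,1]/r*th],-1)
def cpix(c,P):
    T=np.linalg.inv(c['pose']); p=np.asarray(P)@T[:3,:3].T+T[:3,3]; return np.stack([c['cx']+p[...,0]/p[...,2]*c['fx'],c['cy']+p[...,1]/p[...,2]*c['fy']],-1)
def pr2w(p,o,psi):
    p=np.asarray(p,float); c,s=np.cos(psi),np.sin(psi); return np.stack([o[0]+c*p[...,0]-s*p[...,1],o[1]+s*p[...,0]+c*p[...,1],p[...,2]],-1)
def w2pr(P,o,psi):
    P=np.asarray(P,float); c,s=np.cos(psi),np.sin(psi); x=P[...,0]-o[0];y=P[...,1]-o[1]; return np.stack([c*x+s*y,-s*x+c*y,P[...,2]],-1)
E
python3 - <<'E'
from h import *
d=dict(np.load('wrist1.npz')); P=wcloud(d); o=(0.623,0.0455); psi=np.radians(-8.8)
Q=w2pr(P,o,psi)
for u in (270,322,380):
    print(u)
    for v in range(196,360,3):
        print(v,Q[v,u].round(4),d['frame'][v,u])
save('wrist1_crop',cv2.resize(d['frame'][190:420,190:460],None,fx=2.9,fy=2.9,interpolation=cv2.INTER_CUBIC)[:600])
E
```

```text
270
196 [-0.1382 -0.0564 -0.0003] [ 70 131 130]
199 [-0.1351 -0.0564  0.0008] [ 69 129 128]
202 [-0.1314 -0.0567 -0.0008] [ 67 128 127]
205 [-0.1292 -0.0561  0.0043] [135 140 142]
208 [-0.1271 -0.0555  0.0096] [246 244 249]
211 [-0.124  -0.0555  0.0105] [253 251 255]
214 [-0.1204 -0.0558  0.0094] [237 236 240]
217 [-0.1188 -0.0549  0.0161] [167 162 163]
220 [-0.1173 -0.0541  0.0229] [157 153 151]
223 [-0.1158 -0.0533  0.029 ] [230 225 223]
226 [-0.1124 -0.0535  0.0282] [231 226 224]
229 [-0.1053 -0.0556  0.0149] [152 132 131]
232 [-0.1073 -0.0531  0.0327] [228 108 105]
235 [-0.1042 -0.0532  0.0331] [230 129 123]
238 [-0.0973 -0.0551  0.0215] [102 163 129]
241 [-0.0937 -0.0554  0.0206] [ 97 164 128]
244 [-0.0902 -0.0556  0.0202] [178 194 180]
247 [-0.0866 -0.0558  0.0197] [205 213 202]
250 [-0.0832 -0.056   0.0196] [189 212 195]
253 [-0.0802 -0.0559  0.0209] [242 242 234]
256 [-0.0762 -0.0563  0.0194] [206 220 207]
259 [-0.0731 -0.0564  0.0204] [128 183 152]
262 [-0.0696 -0.0565  0.0203] [ 96 164 127]
265 [-0.0679 -0.056   0.0249] [114 121 114]
268 [-0.0651 -0.0559  0.0267] [203 197 1
[... 5363 characters left out ...]
61]
310 [-0.1497  0.0211  0.2744] [61 59 58]
313 [-0.1492  0.0209  0.2759] [60 59 54]
316 [-0.1487  0.0208  0.2772] [54 52 51]
319 [-0.1471  0.021   0.2767] [54 55 55]
322 [-0.1458  0.0211  0.2765] [56 56 53]
325 [-0.1446  0.0211  0.2768] [49 50 47]
328 [-0.144   0.021   0.2779] [56 56 57]
331 [-0.1424  0.0212  0.2775] [48 46 49]
334 [-0.1416  0.0211  0.2782] [51 49 49]
337 [-0.1399  0.0213  0.2778] [49 49 48]
340 [-0.1388  0.0213  0.278 ] [48 47 48]
343 [-0.138   0.0213  0.2789] [47 45 45]
346 [-0.1371  0.0213  0.2796] [41 42 45]
349 [-0.1368  0.0211  0.2812] [47 46 47]
352 [-0.1364  0.0209  0.2825] [45 45 47]
355 [-0.1353  0.0209  0.2829] [49 47 46]
358 [-0.1338  0.0211  0.2827] [44 44 42]
```

View pics/wrist1_crop.png

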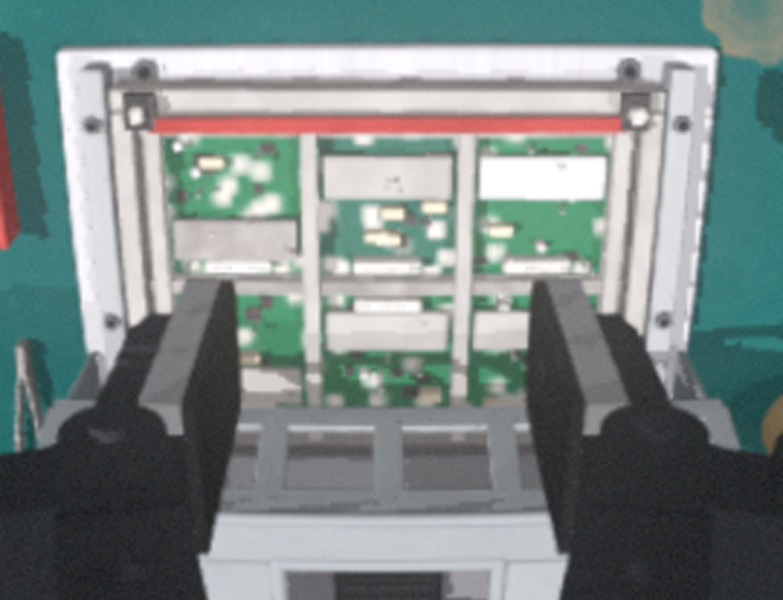

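```bash
python3 - <<'E'
from h import *
d=dict(np.load('wrist1.npz')); o=(0.628,0.0455); psi=np.radians(-8.8)
print('bed corners',w2pr(wz(d,[209.7,438,213.5,431.5],[207,207,290,290],0.010),o,psi).round(4))
# window edges in wrist image, guard front edge
print('rails outer?',w2pr(wz(d,[218,229,427,440],[213]*4,0.026),o,psi).round(4))
n=[(-134,-125,10),(-134,125,10),(-78-44,-100,29),(-78-44,100,29),(-8,-123,121),(-8,123,121),(-20,0,72),(17,-33,121),(17,33,121)]
print(wpix(d,pr2w(np.array(n)/1e3,o,psi)).round(1))
E
```

```text
bed corners [[-0.1341 -0.1232  0.01  ]
 [-0.1336  0.1261  0.01  ]
 [-0.0344 -0.1286  0.01  ]
 [-0.0338  0.128   0.01  ]]
rails outer? [[-0.1311 -0.1095  0.026 ]
 [-0.131  -0.0975  0.026 ]
 [-0.1306  0.1091  0.026 ]
 [-0.1308  0.1236  0.026 ]]
[[208.2 207.1]
 [437.1 206.6]
 [226.6 222.1]
 [418.9 221.7]
 [193.3 364.5]
 [452.9 363.8]
 [323.  330.7]
 [288.4 389.5]
 [358.  389.3]]
```

Call:
jog_arm --rows "0.3 0.1 0 0 0 0; 0 0 1 0 0 0; 0 0 1 0 0 0; 0 0 1 0 0 0; 0 0 1 0 0 0; 0 0 1 0 0 0; 0 0 1 0 0 0; 0 0 1 0 0 0; 0 0 1 0 0 0; 0 0 0.7 0 0 0; 0 0 0.4 0 0 0; 0 0 0 0 0 0"

```text
t: 4.27
tool_pos: [0.4741, 0.0728, 0.0221]
tool_rot: [-0.238, -3.129, 0.001]
force: [-0.7, -0.5, 0.3]
width: 0.0424
```

```bash
python3 - <<'E'
from h import *
s=ctrl.observe(); c=camera('wrist'); print(s['tool_pos'],s['tool_rot'],s['force'],w2pr(s['tool_pos'],(0.628,0.0465),np.radians(-8.8)))
np.savez('wrist2.npz',tp=s['tool_pos'],tr=s['tool_rot'],**c); save('wrist2',c['frame'])
E
```

```text
[0.47414713 0.07280429 0.02214605] [-2.38009601e-01 -3.12881823e+00  9.28046883e-04] [-0.71679172 -0.47619155  0.28997966] [-0.15606596  0.00245734  0.02214605]
```

View pics/wrist2.png

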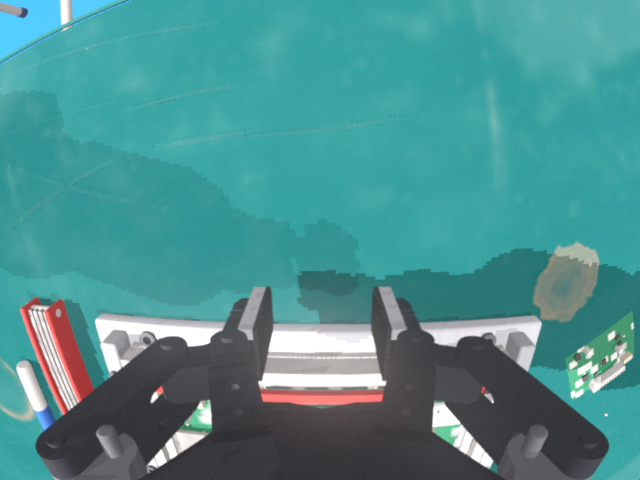

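Call:
jog_arm --rows "0 -0.1 0.34 0 0 0; -0.3 0 0 0 0 0; -0.3 0 0 0 0 0; -0.2 0 0 0 0 0; -0.2 0 0 0 0 0; -0.2 0 0 0 0 0; -0.2 0 0 0 0 0; -0.2 0 0 0 0 0; -0.2 0 0 0 0 0; 0 0 0 0 0 0"

```text
t: 5.15
tool_pos: [0.5214, 0.0624, 0.0155]
tool_rot: [-0.242, -3.132, -0.0]
force: [-1.6, 1.2, 1.8]
width: 0.0427
```

```bash
python3 - <<'E'
from h import *
s=ctrl.observe(); c=camera('wrist'); print(s['tool_pos'],s['tool_rot'],s['force'],w2pr(s['tool_pos'],(0.628,0.0465),np.radians(-8.8)))
np.savez('wrist3.npz',tp=s['tool_pos'],tr=s['tool_rot'],**c); save('wrist3',c['frame'])
c=camera('scene'); np.savez('scene3.npz',**c); save('scene3',cv2.resize(c['frame'][190:380,240:480],None,fx=3,fy=3,interpolation=cv2.INTER_CUBIC))
E
```

```text
[0.52143957 0.06236195 0.01545358] [-2.42169600e-01 -3.13187287e+00 -3.24613441e-04] [-1.60606381  1.16397258  1.76590399] [-0.10773269 -0.00062701  0.01545358]
```

View pics/wrist3.png

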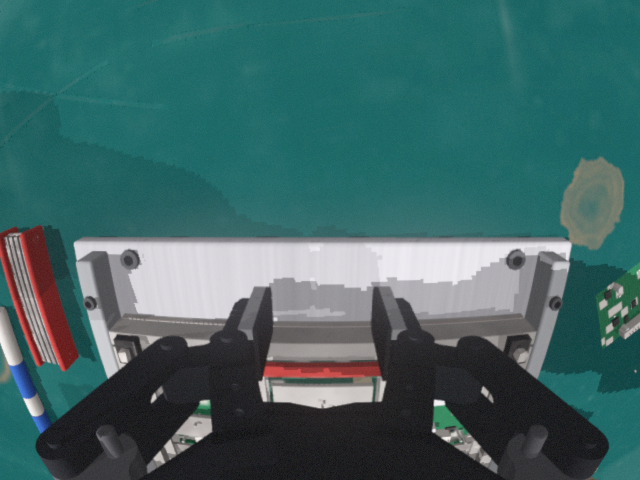

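View pics/scene3.png

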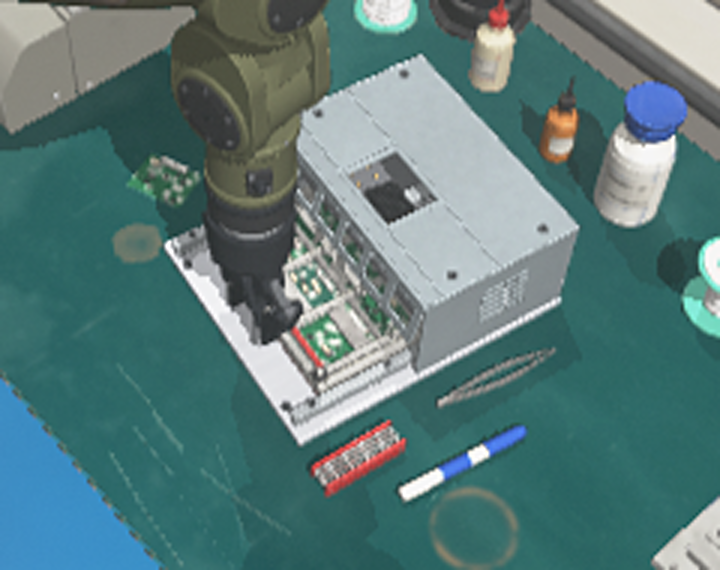

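Call:
jog_arm --rows "-0.15 0 0 0 0 0; -0.15 0 0 0 0 0; -0.15 0 0 0 0 0; -0.12 0 0 0 0 0; 0 0 0 0 0 0"

```text
t: 5.67
tool_pos: [0.5351, 0.0603, 0.0152]
tool_rot: [-0.242, -3.132, -0.0]
force: [-3.3, 0.4, 1.3]
width: 0.0426
```

Call:
jog_arm --rows "-0.06 0 0 0 0 0; -0.06 0 0 0 0 0; 0 0 0 0 0 0"

```text
t: 5.92
tool_pos: [0.5375, 0.0599, 0.0152]
tool_rot: [-0.241, -3.132, 0.0]
force: [-4.4, 0.9, 2.4]
width: 0.0428
```

Call:
jog_arm --rows "-0.06 0 0 0 0 0; -0.06 0 0 0 0 0; 0 0 0 0 0 0"

```text
t: 6.17
tool_pos: [0.5404, 0.0595, 0.0152]
tool_rot: [-0.241, -3.131, -0.0]
force: [-5.1, 1.1, 2.7]
width: 0.043
```

Call:
jog_arm --rows "-0.06 0 0 0 0 0; -0.04 0 0 0 0 0; 0 0 0 0 0 0"

```text
t: 6.42
tool_pos: [0.5404, 0.0594, 0.0149]
tool_rot: [-0.241, -3.127, -0.001]
force: [-11.3, 2.3, 7.9]
width: 0.0427
```

Call:
jog_arm --rows "-0.06 0 0 0 0 0; 0 0 0 0 0 0; 0 0 0 0 0 0; 0 0 0 0 0 0"

```text
t: 6.75
tool_pos: [0.5404, 0.0594, 0.0146]
tool_rot: [-0.24, -3.125, -0.001]
force: [-14.0, 2.5, 10.8]
width: 0.0426
```

Call:
jog_arm --rows "0.4 0 0 0 0 0; 0.4 0 0 0 0 0; 0.5 0 0 0 0 0; 0 0 -1 0 0 0; 0 0 -1 0 0 0; 0 0 -1 0 0 0; 0 0 -1 0 0 0; 0 0 -1 0 0 0; 0 0 -1 0 0 0; 0 0 -1 0 0 0; 0 0 -1 0 0 0; 0 0 0 0 0 0" --fingers -1

```text
t: 7.75
tool_pos: [0.5163, 0.0642, 0.2209]
tool_rot: [0.241, 3.122, 0.002]
force: [0.8, 0.1, 0.8]
width: 0.0003
```

```bash
python3 - <<'E'
from h import *
s=ctrl.observe(); c=camera('wrist'); print(s['tool_pos'],s['tool_rot'],s['force'],s['width'],w2pr(s['tool_pos'],(0.628,0.0465),np.radians(-8.8)))
np.savez('wrist4.npz',tp=s['tool_pos'],tr=s['tool_rot'],**c); save('wrist4',c['frame'])
d=dict(np.load('wrist4.npz')); Q=w2pr(wcloud(d),(0.628,0.0465),np.radians(-8.8))
for u in (250,322,400):
    for v in range(200,300,1):
        if 0.012<Q[v,u,2]<0.031: print(u,v,Q[v,u].round(4)); 
        if Q[v,u,2]>0.028: break
E
```

```text
[0.51627793 0.06417603 0.22086513] [2.40624394e-01 3.12203618e+00 2.44103161e-03] [0.8461933  0.13738214 0.80470489] 0.0002548193797559984 [-0.1131111   0.00037606  0.22086513]
250 236 [-0.0777 -0.0706  0.0168]
250 237 [-0.0776 -0.0702  0.0195]
250 238 [-0.0765 -0.0703  0.0192]
250 239 [-0.0768 -0.0695  0.0233]
250 240 [-0.0767 -0.069   0.0263]
250 241 [-0.0766 -0.0685  0.0288]
322 235 [-0.0773  0.0007  0.0122]
322 236 [-0.0774  0.0007  0.0157]
322 237 [-0.0776  0.0006  0.0194]
322 238 [-0.0772  0.0006  0.0212]
322 239 [-0.0769  0.0006  0.0237]
322 240 [-0.0771  0.0006  0.0272]
322 241 [-0.0768  0.0006  0.0293]
400 235 [-0.0774  0.079   0.0126]
400 236 [-0.078   0.078   0.0176]
400 237 [-0.0776  0.0776  0.0196]
400 238 [-0.0769  0.0774  0.0206]
400 239 [-0.0767  0.0769  0.0231]
400 240 [-0.077   0.0761  0.0271]
400 241 [-0.0759  0.0762  0.0268]
400 242 [-0.0756  0.0758  0.0289]
```

View pics/wrist4.png

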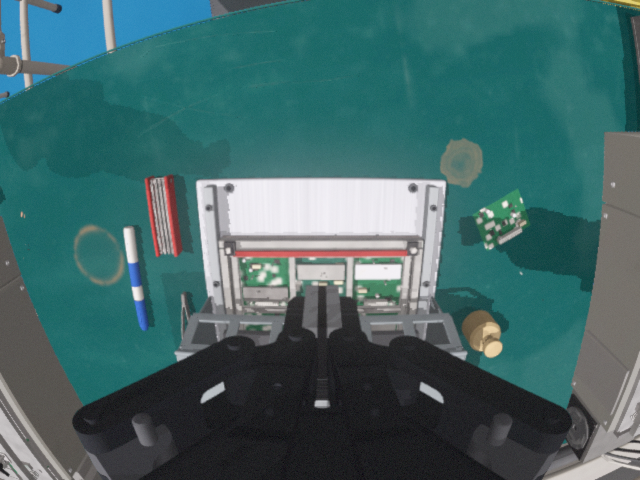

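Call:
jog_arm --rows "-0.9 0 -0.5 0 0 0; -0.9 0 -0.5 0 0 0; -0.9 0 0 0 0 0; -0.9 0 0 0 0 0; -0.9 0 0 0 0 0; -0.9 0 0 0 0 0; -0.9 0 0 0 0 0; -0.9 0 0 0 0 0; -0.9 0 0 0 0 0; -0.9 0 0 0 0 0; 0 0 0 0 0 0; 0 0 0 0 0 0"

```text
t: 8.8
tool_pos: [0.7354, 0.0291, 0.2378]
tool_rot: [-0.242, -3.13, 0.001]
force: [-0.7, -0.1, -0.1]
width: 0.0001
```

```bash
python3 - <<'E'
from h import *
s=ctrl.observe(); c=camera('wrist'); print(s['tool_pos'],s['tool_rot'],s['force'],s['width'],w2pr(s['tool_pos'],(0.628,0.0465),np.radians(-8.8)))
print(R.from_rotvec(s['tool_rot']).as_matrix().round(4))
np.savez('wrist5.npz',tp=s['tool_pos'],tr=s['tool_rot'],**c); save('wrist5',c['frame'])
d=dict(np.load('wrist5.npz')); 
n=[(17,-33,121),(17,33,121),(71,-33,121),(71,33,121),(-8,-123,121),(-8,123,121)]
print(wpix(d,pr2w(np.array(n)/1e3,(0.628,0.0465),np.radians(-8.8))).round(1))
for t in ['window','pad']: print(t,recognise('wrist',t)[:2])
E
```

```text
[0.73535671 0.02907157 0.23781542] [-2.41962779e-01 -3.13036712e+00  7.26673818e-04] [-0.68697303 -0.06094543 -0.13868381] 7.292527250744896e-05 [ 0.10875925 -0.00079921  0.23781542]
[[-9.881e-01  1.537e-01 -1.900e-03]
 [ 1.537e-01  9.881e-01 -3.000e-04]
 [ 1.800e-03 -6.000e-04 -1.000e+00]]
[[275.8 100.6]
 [371.7 100.8]
 [277.  177.1]
 [370.4 177.2]
 [155.4  75.7]
 [491.5  76.2]]
window [{'point': [319.6, 183.8], 'conf': 0.61}]
pad [{'point': [322.8, 137.4], 'conf': 0.84}]
```

View pics/wrist5.png

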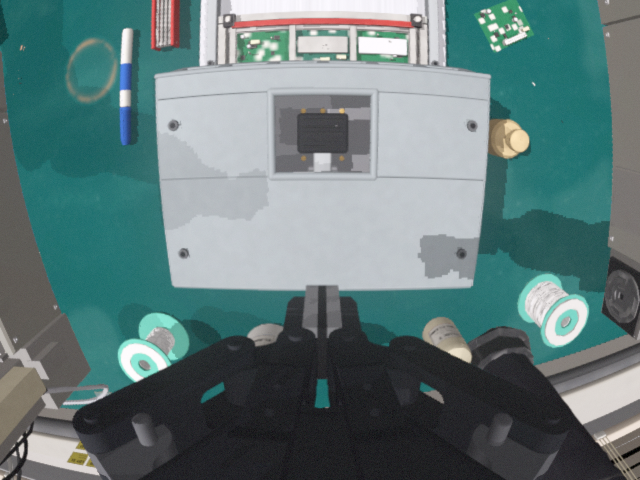

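Clear view: window inner edges at about columns 274–372 and rows 93–174, black pad at (322,132). I'll measure both.

```bash
python3 - <<'E'
from h import *
d=dict(np.load('wrist5.npz')); o=(0.628,0.0465);psi=np.radians(-8.8)
save('win5',cv2.resize(d['frame'][60:195,255:390],None,fx=4.4,fy=4.4,interpolation=cv2.INTER_CUBIC))
Q=w2pr(wcloud(d),o,psi); m=(d['depth']>0)
A=(abs(Q[...,2]-0.121)<0.006)&m
sub=np.zeros_like(A); sub[60:300,140:500]=A[60:300,140:500]
cn,h=cv2.findContours(sub.astype(np.uint8),cv2.RETR_CCOMP,cv2.CHAIN_APPROX_NONE)
for ct,hh in zip(cn,h[0]):
    if len(ct)>80:
        q=w2pr(wz(d,ct[:,0,0],ct[:,0,1],0.121),o,psi); r=cv2.minAreaRect((q[:,:2]*1e3).astype(np.float32)); print(hh[3]>=0,len(ct),r, q.min(0)[:2],q.max(0)[:2])
g=cv2.cvtColor(d['frame'],cv2.COLOR_RGB2GRAY)
B=np.zeros_like(A); B[100:165,285:360]=(g[100:165,285:360]<70)
k,l,st,ce=cv2.connectedComponentsWithStats(B.astype(np.uint8)); i=1+np.argmax(st[1:,4]); print('pad px',st[i],ce[i])
B=l==i; print('pad z',np.percentile(Q[B][:,2],[10,50,90]),'depth xy range',np.percentile(Q[B][:,0],[1,50,99]),np.percentile(Q[B][:,1],[1,50,99]))
v,u=np.nonzero(B); q=w2pr(wz(d,u,v,0.1035),o,psi); print(q.min(0),q.max(0))
E
```

```text
False 1065 ((74.256591796875, -1.1753005981445312), (168.40805053710938, 245.8939666748047), 0.029977887868881226) [-0.00994394 -0.12416489] [0.15850076 0.12172945]
True 342 ((39.86243438720703, -0.6479606628417969), (67.84786224365234, 55.50789260864258), 89.5448989868164) [ 0.01196698 -0.03463333] [0.06753144 0.03335678]
pad px [298 113  50  40 820] [327.96097561 134.33536585]
pad z [0.10231132 0.10346227 0.10462067] depth xy range [0.02625194 0.04190293 0.05485659] [-0.01750157  0.0039668   0.01737656]
[ 0.02555052 -0.01884658  0.1035    ] [0.05470532 0.01731256 0.1035    ]
```

View pics/win5.png

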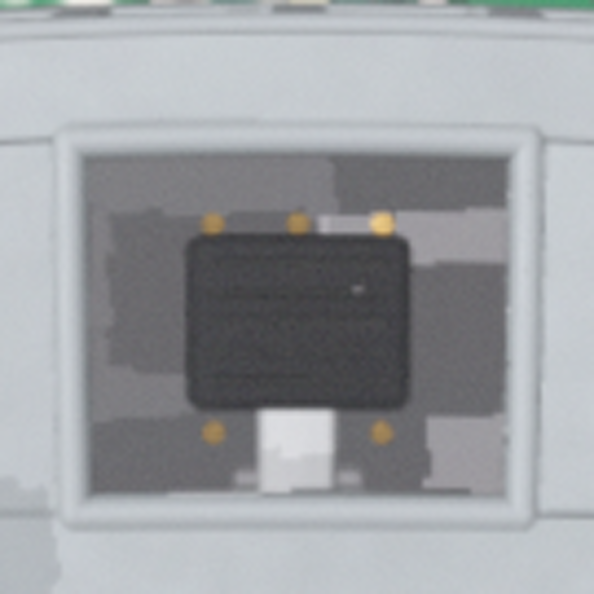

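```bash
python3 - <<'E'
from h import *
d=dict(np.load('wrist5.npz'))
v,u=np.mgrid[0:480,0:640]; a=wray(d,u,v); a=a/a[...,2:]*d['depth'][...,None]; T=d['hand_eye']; p=(a@T[:3,:3].T+T[:3,3])[d['depth']>0]
p=p[(p[:,2]<0.01)&(np.hypot(p[:,0],p[:,1])<0.15)]
for z in np.arange(-0.14,0.01,0.01):
    q=p[(p[:,2]>=z)&(p[:,2]<z+0.01)]
    if len(q)>3: print(z.round(3),len(q),q[:,0].min().round(4),q[:,0].max().round(4),q[:,1].min().round(4),q[:,1].max().round(4))
E
```

```text
-0.11 2800 0.0043 0.0212 -0.0477 0.0469
-0.1 14859 -0.0086 0.021 -0.0617 0.061
-0.09 13345 -0.003 0.0187 -0.0626 0.0616
-0.08 10355 -0.0099 0.0181 -0.058 0.0569
-0.07 5717 -0.0095 0.018 -0.0495 0.0486
-0.06 7164 -0.0121 0.0143 -0.0418 0.0404
-0.05 2741 -0.0128 0.0144 -0.0336 0.0329
-0.04 1125 -0.0113 0.0124 -0.0141 0.0131
-0.03 979 0.0058 0.0119 -0.014 0.0132
-0.02 789 0.0058 0.0118 -0.014 0.0133
-0.01 349 0.0059 0.0114 -0.0133 0.012
```

```bash
python3 - <<'E'
from h import *
d=dict(np.load('wrist5.npz'))
v,u=np.mgrid[0:480,0:640]; a=wray(d,u,v); a=a/a[...,2:]*d['depth'][...,None]; T=d['hand_eye']; p=(a@T[:3,:3].T+T[:3,3])[d['depth']>0]
p=p[(p[:,2]<0.01)&(np.hypot(p[:,0],p[:,1])<0.15)]
for z in np.arange(-0.066,0.004,0.002):
    q=p[(p[:,2]>=z)&(p[:,2]<z+0.002)]
    if len(q)>3: print(z.round(3),len(q),'x',q[:,0].min().round(4),q[:,0].max().round(4),'y',q[:,1].min().round(4),q[:,1].max().round(4))
save('grip5',cv2.resize(d['frame'][270:470,220:430],None,fx=3,fy=3,interpolation=cv2.INTER_CUBIC))
E
```

```text
-0.066 1093 x -0.0091 0.0172 y -0.0461 0.0453
-0.064 955 x -0.009 0.0157 y -0.0445 0.0436
-0.062 947 x -0.0092 0.0133 y -0.0432 0.0418
-0.06 1142 x -0.0101 0.0133 y -0.0418 0.0404
-0.058 2406 x -0.0092 0.0132 y -0.0403 0.039
-0.056 1571 x -0.0092 0.0142 y -0.0383 0.0373
-0.054 1135 x -0.0103 0.0143 y -0.0377 0.0355
-0.052 910 x -0.0121 0.0142 y -0.0359 0.0351
-0.05 830 x -0.0126 0.0141 y -0.0336 0.0329
-0.048 846 x -0.0112 0.0144 y -0.0318 0.0315
-0.046 509 x -0.0128 0.0138 y -0.0299 0.0283
-0.044 361 x -0.0111 0.0139 y -0.0223 0.0266
-0.042 195 x -0.0012 0.0131 y -0.0184 0.0178
-0.04 170 x -0.0102 0.0124 y -0.0117 0.0118
-0.038 562 x -0.0113 0.0116 y -0.007 0.0059
-0.036 116 x -0.0039 0.012 y -0.0072 0.0059
-0.034 120 x 0.0066 0.0114 y -0.0139 0.0131
-0.032 157 x 0.0064 0.0115 y -0.0141 0.0131
-0.03 212 x 0.006 0.0116 y -0.014 0.013
-0.028 211 x 0.006 0.0119 y -0.014 0.0132
-0.026 190 x 0.0059 0.0116 y -0.014 0.0131
-0.024 171 x 0.0059 0.0116 y -0.0138 0.0131
-0.022 195 x 0.0058 0.0114 y -0.0139 0.0131
-0.02 167 x 0.0058 0.0115 y -0.014 0.0133
-0.018 176 x 0.0058 0.0118 y -0.0139 0.013
-0.016 178 x 0.0058 0.0115 y -0.014 0.0132
-0.014 147 x 0.0063 0.0114 y -0.0138 0.013
-0.012 121 x 0.0061 0.0114 y -0.0136 0.0131
-0.01 151 x 0.006 0.0113 y -0.0133 0.012
-0.008 113 x 0.0059 0.0113 y -0.013 0.0113
-0.006 78 x 0.0099 0.0114 y -0.0073 0.0061
-0.004 7 x 0.01 0.0106 y -0.0062 0.0016
```

View pics/grip5.png

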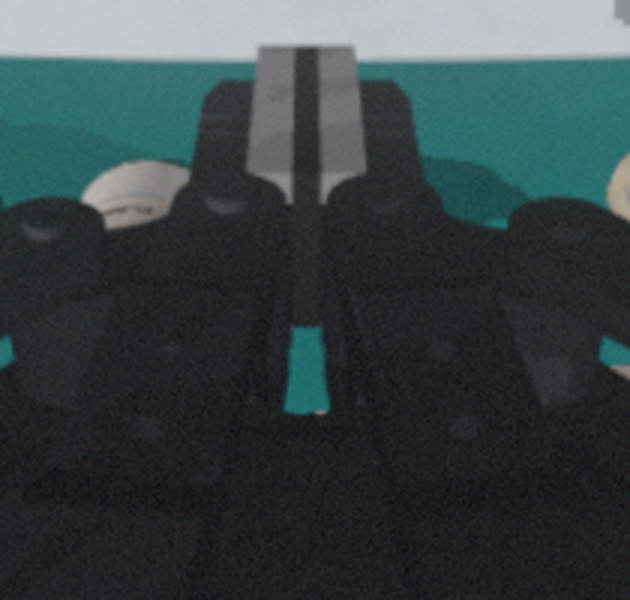

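Call:
jog_arm --rows "0.9 0 0 0 0 0; 0.9 0 0 0 0 0; 0.85 0 0 0 0 0; 0 0 0 0 0 0; 0 0 1 0 0 0; 0 0 1 0 0 0; 0 0 1 0 0 0; 0 0 0.8 0 0 0; 0 0 0 0 0 0; 0 0 0 0 0 0"

```text
t: 9.78
tool_pos: [0.6685, 0.0395, 0.1449]
tool_rot: [-0.241, -3.131, 0.0]
force: [0.3, 0.2, 0.1]
width: -0.0001
```

```bash
python3 - <<'E'
from h import *
s=ctrl.observe(); c=camera('wrist'); print(s['tool_pos'],s['tool_rot'],s['force'],s['width'],w2pr(s['tool_pos'],(0.628,0.0465),np.radians(-8.8)))
np.savez('wrist6.npz',tp=s['tool_pos'],tr=s['tool_rot'],**c); save('wrist6',c['frame'])
c=camera('scene'); np.savez('scene6.npz',**c); save('scene6',cv2.resize(c['frame'][150:340,280:500],None,fx=3.1,fy=3.1,interpolation=cv2.INTER_CUBIC))
c=camera('top'); np.savez('top6.npz',**c); save('top6',cv2.resize(c['frame'][150:320,270:450],None,fx=3.5,fy=3.5,interpolation=cv2.INTER_CUBIC))
E
```

```text
[0.66852481 0.03954442 0.14491875] [-2.40926525e-01 -3.13055893e+00  4.83686419e-04] [0.30394025 0.2248314  0.08516603] -5.17629901786472e-05 [ 0.04111187 -0.00067398  0.14491875]
```

View pics/wrist6.png

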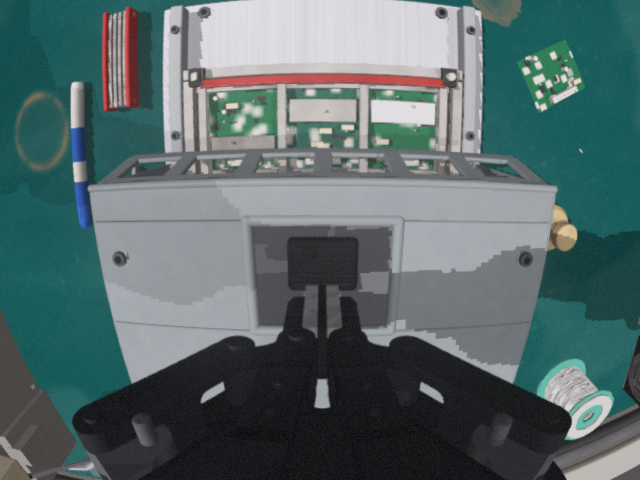

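View pics/scene6.png

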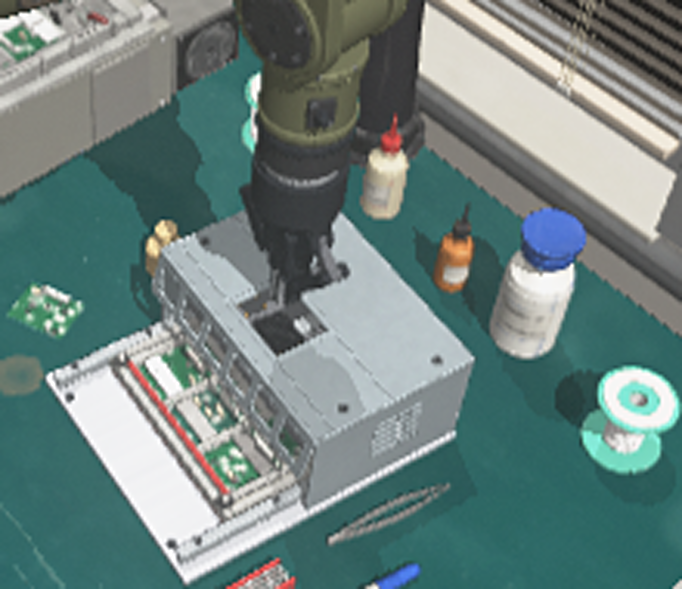

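```bash
python3 - <<'E'
from h import *
d=dict(np.load('wrist6.npz')); o=(0.628,0.0465);psi=np.radians(-8.8)
print(w2pr(wz(d,[252,388,320,270],[270,270,227,328],0.121),o,psi).round(4))
print('pad',w2pr(wz(d,[289,357,322],[262,262,238],0.1035),o,psi).round(4))
save('w6c',cv2.resize(d['frame'][200:350,220:420],None,fx=4,fy=4,interpolation=cv2.INTER_CUBIC))
E
```

```text
[[ 0.0356 -0.0354  0.121 ]
 [ 0.0355  0.0313  0.121 ]
 [ 0.0137 -0.002   0.121 ]
 [ 0.0686 -0.0283  0.121 ]]
pad [[ 0.038  -0.0186  0.1035]
 [ 0.038   0.0176  0.1035]
 [ 0.0246 -0.0011  0.1035]]
```

View pics/w6c.png

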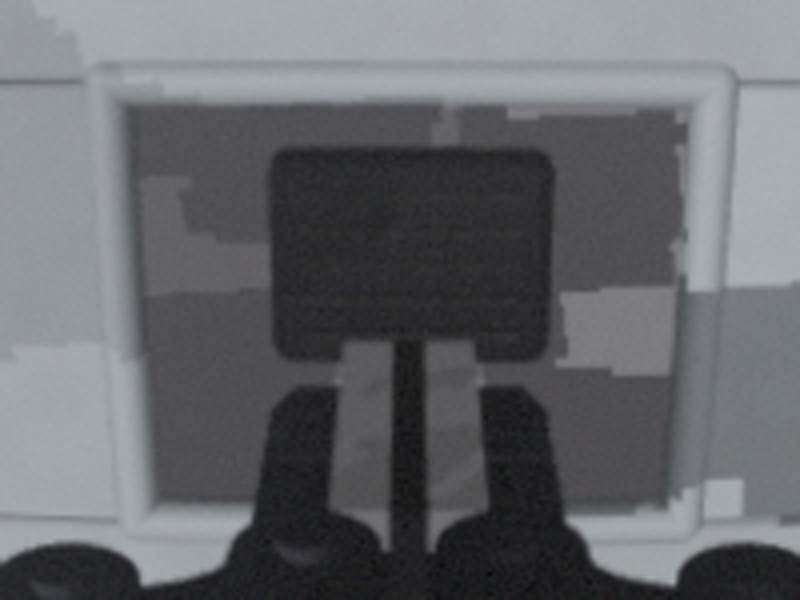

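Call:
jog_arm --rows "0 0 0.5 0 0 0; 0 0 0.5 0 0 0; 0 0 0.4 0 0 0; 0 0 0 0 0 0"

```text
t: 10.27
tool_pos: [0.6681, 0.0394, 0.1081]
tool_rot: [-0.241, -3.129, 0.001]
force: [0.4, 0.6, -1.3]
width: 0.0002
```

Call:
jog_arm --rows "0 0 0.2 0 0 0; 0 0 0.15 0 0 0; 0 0 0 0 0 0"

```text
t: 10.52
tool_pos: [0.6695, 0.0395, 0.1015]
tool_rot: [-0.241, -3.132, -0.0]
force: [-2.3, 0.4, 3.6]
width: -0.0
```

Call:
jog_arm --rows "0 0 0.15 0 0 0; 0 0 0.15 0 0 0; 0 0 0.1 0 0 0; 0 0 0 0 0 0"

```text
t: 10.85
tool_pos: [0.6692, 0.0397, 0.0923]
tool_rot: [-0.241, -3.132, -0.0]
force: [-5.1, 0.8, 8.6]
width: -0.0001
```

Call:
jog_arm --rows "0 0 0.1 0 0 0; 0 0 0.08 0 0 0; 0 0 0 0 0 0"

```text
t: 11.1
tool_pos: [0.6692, 0.0397, 0.0882]
tool_rot: [-0.241, -3.132, -0.001]
force: [-5.9, 0.5, 9.2]
width: 0.0001
```

Call:
jog_arm --rows "0 0 0.08 0 0 0; 0 0 0 0 0 0"

```text
t: 11.27
tool_pos: [0.6692, 0.0397, 0.0866]
tool_rot: [0.241, 3.132, 0.001]
force: [-6.4, -0.3, 9.7]
width: 0.0002
```

Call:
jog_arm --rows "0 0 0.06 0 0 0; 0 0 0 0 0 0"

```text
t: 11.43
tool_pos: [0.6693, 0.0397, 0.0864]
tool_rot: [0.241, 3.132, 0.001]
force: [-8.1, 0.9, 16.4]
width: -0.0002
```

Call:
jog_arm --rows "0 0 0.04 0 0 0; 0 0 0 0 0 0; 0 0 0 0 0 0; 0 0 0 0 0 0; 0 0 0 0 0 0; 0 0 0 0 0 0"

```text
t: 11.93
tool_pos: [0.6693, 0.0397, 0.0862]
tool_rot: [0.241, 3.131, 0.001]
force: [-10.4, 1.1, 21.8]
width: -0.0004
```

```bash
python3 - <<'E'
from h import *
s=ctrl.observe(); c=camera('wrist'); print(s['t'],s['tool_pos'],s['force'],w2pr(s['tool_pos'],(0.628,0.0465),np.radians(-8.8)))
np.savez('wrist7.npz',tp=s['tool_pos'],tr=s['tool_rot'],**c); save('wrist7',c['frame'])
d=dict(np.load('wrist7.npz')); Q=w2pr(wcloud(d),(0.628,0.0465),np.radians(-8.8))
for u in (250,322,400):
    col=Q[:,u]; k=(col[:,2]>0.016)&(col[:,2]<0.026)&(col[:,0]<-0.06); print(u,np.nonzero(k)[0][:8],col[k][:8].round(4).tolist())
E
```

```text
11.9333 [0.66932679 0.03967497 0.08618484] [-10.35668624   1.09105805  21.80693955] [ 0.04188444 -0.00042227  0.08618484]
250 [59] [[-0.0699, -0.0398, 0.0254]]
322 [] []
400 [] []
```

View pics/wrist7.png

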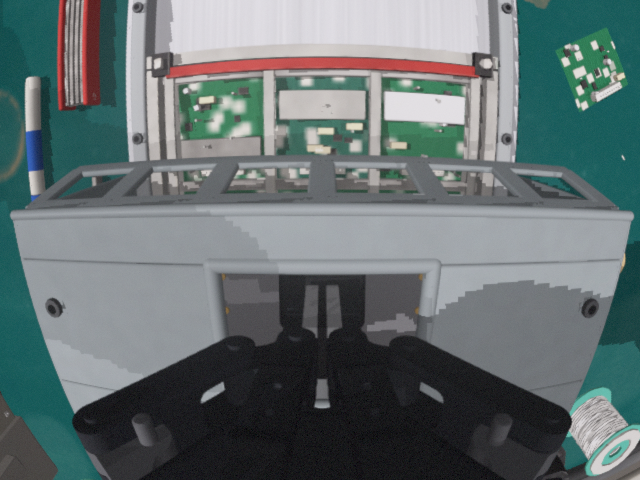

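```bash
python3 - <<'E'
from h import *
o=(0.628,0.0465);psi=np.radians(-8.8)
for n in ('wrist1','wrist4','wrist5','wrist6','wrist7'):
    d=dict(np.load(n+'.npz')); f=d['frame'].astype(int); Q=w2pr(wcloud(d),o,psi)
    m=(f[...,0]>140)&(f[...,0]-f[...,1]>60)&(abs(Q[...,1])<0.07)&(abs(Q[...,2]-.033)<.006)
    v,u=np.nonzero(m); q=w2pr(wz(d,u,v,0.033),o,psi); print(n,m.sum(),np.median(q[:,0]).round(4))
s=ctrl.observe(); print(s['force'],s['tool_pos']); ctrl.sign_off()
E
```

```text
wrist1 802 -0.1111
wrist4 835 -0.0659
wrist5 865 -0.0656
wrist6 1663 -0.0655
wrist7 2662 -0.0655
[-10.60506002  -0.21852039  21.63871627] [0.6693281  0.03968184 0.08618399]
the job is handed in; nothing more can be done
```

I pushed the pallet home against the rear stops, then pressed the lever down through the guard window and handed the job in while still holding it. That was at about 12 s of the 42 s allowed. No verdict was reported.

- **Pallet:** I pushed with half-open fingertips until the tool stopped moving and the force rose from 5 to 14 N. The wrist camera then showed the front rim at about x = -77 mm in the press frame and straight; home is -78 mm. It moved about 45 mm and has stayed put since, with the red strip reading -65.5 to -65.9 mm in every later picture.
- **Lever:** The shut fingers met the pad at about 103 mm and came to a hard stop at 86 mm, close to the 87 mm I had worked out for the pad right down. The final hold is about 22 N upward on the tool, plus about 10 N sideways along x. I put the sideways part down to the tilted pad and friction.
- **Guard:** In the last picture the fingers are inside the window and clear of its edges, and no force showed before they met the pad.
- **Bystanders:** I only judged these by eye. They look unmoved in the pictures, but I did not measure them afterwards.
- **Disagreements:** The fixed cameras placed the press up to 7 mm apart from the wrist camera along x. I used the wrist camera, and where the pallet stopped confirmed it.
- **Not measured:** I had no direct reading of the lever angle. That it is right down is inferred from the tool height and the rise in force at the stop.

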